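# Set the coating gap of a film applicator with a gauge blade

### The arm

A 6-joint arm with a two-finger parallel gripper is mounted at the origin on the work surface. World frame = base frame: x ahead of the robot, y to its left, z up, the work surface at z = 0. Lengths are in m, angles in rad, forces in N, time in s.
With the tool pointing down it reaches from about 0.25 to 0.725 m from the base axis. Payload 4 kg.
Tool frame: the origin (TCP) lies on the centre line of the jaws, within the pads' length; the fingertips stand 22 mm ahead of it and the grasp point (between the pads) lies 3 mm ahead of it; z points along the fingers, y is the line along which they close (so a half turn about z gives the same grasp; the last joint's range is limited). The gripper opens to 85 mm and grips with 20 to 120 N. Pads are 22 mm wide; open, the fingers measure 114 mm over their backs; the gripper's body (76 mm by 85 mm) begins 54 mm behind the grasp point. The pads swing forward as they close: fully open they stand 13 mm farther back than shut.
Start: joints at [1.218, 0.241, 0.005, 1.335, 0, 1.571], TCP at [0.173, 0.469, 0.253] pointing down, gripper open.
Joint ranges: [-2.72, 2.72], [-1.05, 1.87], [-1.09, 1.28], [-1.99, 2.15], [-1.42, 1.44], [-3.14, 3.14]. Speed limits (rad/s): [2.79, 2.79, 3.14, 3.14, 3.14, 3.14].

### API

Orientations are given as a unit quaternion [x, y, z, w].
In Python, from workcell import bot gives the robot as it stands.
- The arm moves only by the shell command python3 -m inch 'ROWS'. ROWS is JSON, one flat list of numbers, 7 for each row, row after row: the shift along the world's x, y, z in mm, then the turn, a rotation vector about the world's x, y, z in rad, then the opening in per cent of the stroke, from 0 (shut) to 100 (fully open). A call has 1 to 8 rows; each row is the pose to reach, as a shift and turn from the pose commanded when the call began; what a row does not reach only later rows make up. A row lasts 1/12 s, in which the tool goes at most 41.7 mm and 7.16 degrees, less where a joint would pass 70% of its speed; a pose out of reach is approached as far as the arm can. A call with a gripper value outside its range is refused whole. The fingers move at their own pace and stop on an object; the grip force is fixed at half the most. Time passes only in rows, so rows that repeat a pose let the fingers close. It gives the time, the measured TCP pose, the force, the opening and the grip force at its end, in the units of the state.
- bot.get_obs(): the state, without advancing time (a new reading comes with each control period).
- bot.camera(name): name is "scene" or "top" or "wrist"; returns the picture (384x512x3 uint8, blue, green, red); there is no depth.
- bot.camera_info(name): a dict with "intrinsics" (3x3 intrinsics, pixels), "camera_from_world" (4x4, takes a point from world to camera coordinates); the wrist camera has in their place "hand_eye" (4x4, takes a point from camera to tool coordinates, whose origin is the TCP and whose axes are the flange's). Camera axes: x right, y down, z forward; pixel columns grow to the right and rows downward; lengths in m; the calibration is good to about 2 mm. The wrist camera is an equidistant fisheye: a pixel r from the principal point sees the ray r / f radians off the axis. A picture is of the moment at which its call begins: read the wrist's pose just before it. camera_info takes no time and is no camera call.
- bot.job_done(): hands the job in; it is judged then, once.
Trained networks look in the newest picture that a camera, given by its name, has taken for a name from the list of things; names that differ only in an ending like _2 or _b are one class to them, and where a whole thing is asked for, a point or a joint stands for the part that bears it (a point fixed in the world has none). Each returns a list of dicts, best first, with "confidence" (0 to 1); they miss things now and then, are a little off and sometimes report something else, mostly with a low value. They report only what shows in the picture. A call takes as long as a camera call. They do not tell look-alikes from the thing itself.
- bot.silhouettes(camera, target): "mask" (384x512 bool, what is visible of it) and "uv" ([column, row] in pixels, amid what is visible of it).
- bot.spot_point(camera, target): "uv" ([column, row] in pixels: a listed point, or the origin of a listed thing).
The state is a dict: "clock": time; "joint_pos": joint angles; "joint_vel": joint speeds; "tau": joint torques, N m; "eef_pos": TCP position; "tool_rot": TCP orientation; "ft_force": force on the tool from outside, world axes, zero at the start; "ft_torque": the same for the moment, N m; "grip_width": finger opening in m; "grasp_force": force on a finger pad.
Only numpy, scipy, OpenCV 4.12 (cv2) and the standard library are available. Lean on these libraries where they do the work, as an engineer would, in place of code of your own. Each camera call takes 0.05 s, during which the arm holds its last target. There are 200 camera calls.

### The job

Set the blade gap of the film applicator: slide the thin gauge along the bed, under the blade, until its tip is against the stop, then turn the screw clockwise until the blade just drags on the gauge, lightly and without squeezing it hard; do not knock the gauge against the bridge. Leave the gauge lying there under the blade, let go of everything, and do not disturb the other things on the table.

Things in the scene. Friction and masses are not known exactly. Their poses are not given: they have to be found in the camera images.
- bed: Fixed aluminium bed 160 x 120 x 24 mm, origin at its underside below the blade; x runs along the channel in which the gauge slides (+x = towards the stop). Bed spans x -100..60 mm, top at z=24. Two steel rails 5 mm tall, inner faces y=+-13 mm, x -20..27, opening in a flare to about +-23 mm at x=-54. Stop 10 mm tall, face at x=25.
- head: Fixed grey bridge over the bed (same axes as the bed; origin on the bed top under the blade): posts at y=+-44 mm, crossbar 26 x 104 mm, top 96 mm above the table. Under it hangs the steel blade on a spring (5 N per mm): edge at x=0, 5 mm thick, 22 mm wide. Its height over the gauge at a given screw angle differs every time (3 to 8 mm at screw 0) and is not measured.
- screw_top (a point): Centre of the top of the adjusting screw's black wing grip: a bar 40 mm long, 12 mm wide, 26 mm tall (from 14 to 40 mm above the crossbar's brass collar; its top is 140 mm above the table), on a 38 mm disc; axis vertical. At screw angle 0 the bar lies along the bed's x; the point does not turn with it. Grip it from above across the 12 mm.
- screw (a joint): Angle of the adjusting screw, rad, growing clockwise seen from above (bar direction = bed yaw minus this angle); starts -0.5..0.2, stops at -0.6 and 3.0. Clockwise lowers the blade 4 mm per rad. The screw stays where it is left; friction about 0.08 N m. From first touch on the gauge the press grows about 20 N per rad (5 N per mm).
- gauge: THE THIN GAUGE: steel strip 5 mm thick, 22 mm wide, with an upright aluminium grip 40 (x) x 12 (y) x 35 mm tall on it (z 5..40). Origin: underside, below the centre of the grip; strip from x=-20 to +95 mm (tip). About 120 g. Good setting: the blade presses it with 3 to 10 N, best 6, so it slides with about 4 to 12 N pull; over 16 N is too hard. Within 8 mm of the stop is home.
- gauge_tip (a point): Middle of the lower edge of the thin gauge's tip, 95 mm along +x from the gauge's origin, at its underside; x axis along the strip.
- thick_gauge: The other gauge, same shape but its strip is 14 mm thick (grip z 14..49 mm). Not used: leave it alone. The two gauges lie left and right of the applicator, either way round.
- beaker_a: Glass beaker, 72 mm across, 95 mm tall, open top; origin at the centre of its underside. Leave alone.
- beaker_b: Glass beaker, 64 mm across, 80 mm tall; origin at the centre of its underside. Leave alone.
- wash_bottle: White plastic bottle, 68 mm across, 170 mm tall; origin at the centre of its underside. Leave alone.
- jar: Amber glass jar with black lid, 60 mm across, 75 mm tall; origin at the centre of its underside. Leave alone.
- scoop: White plastic measuring spoon, 130 mm long, lying on the table. Leave alone.
- spray_head: White trigger spray head, about 75 mm long, 40 mm tall, standing on its collar; origin under the collar. Leave alone.
- stir_rod_rest: White ceramic block, 50 x 90 x 18 mm; origin at the centre of its underside. Leave alone.
Things that resemble listed ones, but are neither listed nor needed, are in the scene too. What is shaped like the gauge but blue, pink or yellow is not meant.

How it is judged:
On the way, in this order (a step that is already met when the one before it is completed fails the run):
1. the thin gauge lies flat on the bed under the blade, its tip at the stop, the blade not yet on it (x of gauge_tip in the frame of bed above 0.017 m and z of gauge_tip in the frame of bed below 0.028 m and contact force between head and gauge below 2 N and y of gauge_tip in the frame of bed between -0.006 and 0.006 m), for 0.2 s.
2. the screw has been turned until the blade drags on the gauge lying on the bed, let go (presses it with 3 to 10 N) (contact force between head and gauge between 3 and 10 N and x of gauge_tip in the frame of bed above 0.017 m and y of gauge_tip in the frame of bed between -0.006 and 0.006 m and z of gauge_tip in the frame of bed below 0.028 m and contact force between the fingers and gauge below 0.5 N), for 0.3 s.
At the end, for the whole second after the job is handed in: The thin gauge lies flat on the bed in the channel under the blade, its tip within 8 mm of the stop, the blade presses on it with 3 to 10 N, gauge and screw are at rest and released (contact force between head and gauge between 3 and 10 N and x of gauge_tip in the frame of bed above 0.017 m and z of gauge_tip in the frame of bed below 0.028 m and velocity of joint screw between -0.05 and 0.05 rad/s and linear speed of gauge below 0.01 m/s and y of gauge_tip in the frame of bed between -0.006 and 0.006 m); the robot touches nothing.
It fails at once if the gauge is squeezed hard by the blade, or knocked or jammed against the bridge (over 16 N) (contact force between head and gauge above 16 N).
It fails at once if the thick gauge is moved by more than 30 mm (distance of thick_gauge from where it was at the start of the episode above 0.03 m).
It fails at once if a bystander is moved by more than 40 mm (distance of any of beaker_a, beaker_b, wash_bottle, jar, scoop, spray_head, stir_rod_rest from where it was at the start of the episode above 0.04 m).
It also fails if it takes over 72 s, if anything falls off the work surface, if the arm or the gripper's body presses on something with over 40 N, if the wrist force passes 120 N, or if a joint passes its speed limit or range.

## Working session

There is one attempt and no reset: what is moved stays moved. The work goes in short steps, Python scripts to look and compute and a shell command to move; the robot and the scene stay as the last step left them, time stands still between calls to the robot, and variables do not carry over. Pictures are saved under pics/ and viewed, at most 10 in all, crops included, and the job is handed in when it is done.

```bash
mkdir -p pics; ls; python3 - <<'E'
from workcell import bot
import cv2,numpy as np
for c in ("scene","top"):
    im=bot.camera(c); cv2.imwrite(f"pics/{c}0.png",im)
    i=bot.camera_info(c); print(c,np.round(i["intrinsics"],1).tolist(),np.round(i["camera_from_world"],3).tolist())
    for t in ("gauge","thick_gauge","bed","head"):
        print(t,[(np.round(d["uv"]).tolist(),round(d["confidence"],2),int(d["mask"].sum())) for d in bot.silhouettes(c,t)])
    for t in ("gauge","gauge_tip","thick_gauge","screw_top","bed","head"):
        print("pt",t,[(np.round(d["uv"],1).tolist(),round(d["confidence"],2)) for d in bot.spot_point(c,t)])
print(bot.camera_info("wrist")); print(bot.get_obs())
E
```

```text
pics
scene [[386.1, 0.0, 256.1], [0.0, 386.1, 192.8], [0.0, 0.0, 1.0]] [[0.414, 0.91, -0.013, -0.216], [0.54, -0.257, -0.802, -0.19], [-0.733, 0.325, -0.597, 1.628], [0.0, 0.0, 0.0, 1.0]]
gauge [([334.0, 176.0], 0.67, 208), ([331.0, 198.0], 0.62, 223), ([301.0, 209.0], 0.56, 250), ([300.0, 159.0], 0.5, 197)]
thick_gauge [([183.0, 250.0], 0.88, 284), ([133.0, 277.0], 0.29, 1423)]
bed [([259.0, 252.0], 0.67, 1041)]
head [([264.0, 230.0], 0.92, 810), ([331.0, 200.0], 0.75, 214), ([389.0, 206.0], 0.32, 480)]
pt gauge [([326.9, 198.0], 0.62), ([337.0, 177.7], 0.51), ([294.8, 162.0], 0.5), ([304.2, 213.0], 0.48)]
pt gauge_tip [([342.3, 216.7], 0.75), ([312.6, 177.0], 0.61), ([280.4, 198.4], 0.57)]
pt thick_gauge [([184.8, 243.7], 0.58)]
pt screw_top [([260.3, 212.8], 0.56), ([278.9, 177.5], 0.23)]
pt bed [([262.8, 250.3], 0.72), ([278.7, 174.8], 0.63)]
pt head [([266.3, 246.2], 0.86), ([184.8, 244.1], 0.67)]
top [[460.4, 0.0, 258.0], [0.0, 460.4, 188.3], [0.0, 0.0, 1.0]] [[0.023, -1.0, -0.006, -0.004], [-0.998, -0.022, -0.06, 0.523], [0.06, 0.007, -0.998, 1.487], [0.0, 0.0, 0.0, 1.0]]
gaug
[... 1160 characters left out ...]
joint_pos': array([1.21801946e+00, 2.40563397e-01, 4.98118868e-03, 1.33520882e+00,
       3.33184622e-06, 1.57082330e+00]), 'joint_vel': array([ 1.60964090e-04, -5.56489536e-04,  8.00725421e-05, -4.89214120e-04,
        9.08608089e-04, -1.42407479e-04]), 'tau': array([-1.00447833e-03, -3.72222698e+01,  2.52695185e+01,  1.25764531e-03,
       -1.50327892e-04,  1.31160874e-05]), 'eef_pos': array([0.1727471 , 0.46919652, 0.25331757]), 'tool_rot': array([ 1.75488472e-01,  9.84481486e-01,  2.90108449e-06, -1.17512387e-06]), 'ft_force': array([-0.04300068,  0.08766173,  0.54081585]), 'ft_torque': array([-0.08081154,  0.01635328, -0.01876914]), 'grasp_force': 0.0, 'grip_width': 0.08563262919858006}
```

```bash
python3 - <<'E'
import cv2,numpy as np
a=cv2.imread("pics/top0.png")
cv2.imwrite("pics/topz.png",cv2.resize(a[90:300,110:390],(800,600),interpolation=cv2.INTER_CUBIC))
E
```

```text
(no output)
```

View pics/topz.png

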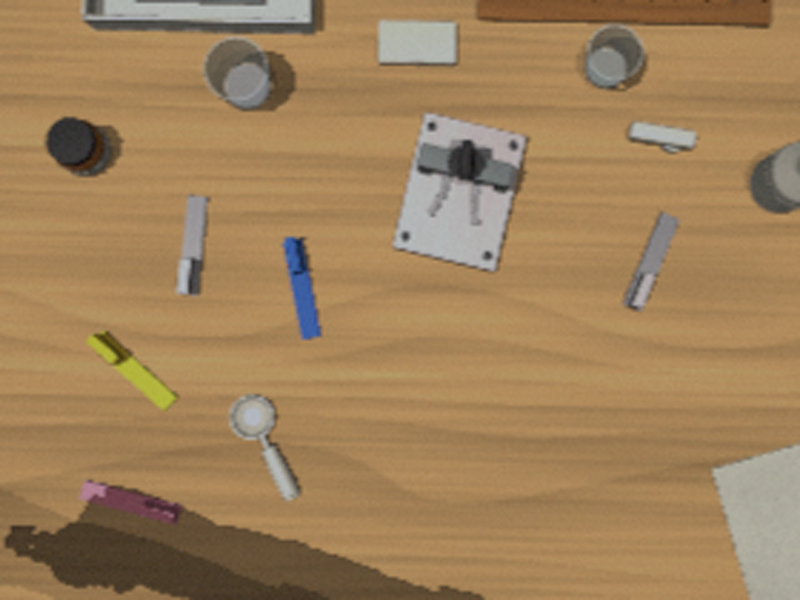

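View pics/scene0.png

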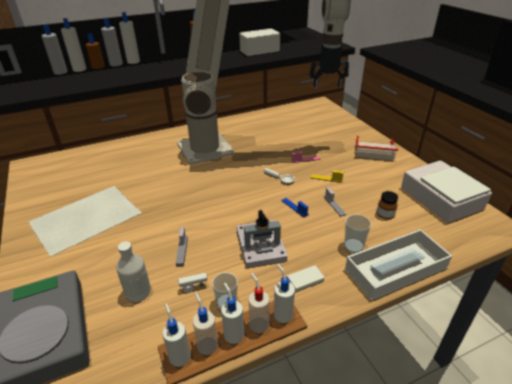

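The left grey strip at top (176,176) and the right grey strip at (338,184) are the real candidates for the thin gauge. The others are blue (215,190), yellow (156,220) and pink (158,265), which the task excludes. The networks call the left one thin. I'll check the thickness in a close crop and compute poses.

```bash
cat > h.py <<'E'
from workcell import bot
import cv2,numpy as np
from scipy.spatial.transform import Rotation as R
def ray(c,uv,obs=None):
    i=bot.camera_info(c);K=i["intrinsics"];p=np.array([(uv[0]-K[0,2])/K[0,0],(uv[1]-K[1,2])/K[1,1]])
    if c=="wrist":
        r=np.hypot(*p);d=np.r_[p/max(r,1e-9)*np.sin(r),np.cos(r)]
        o=obs or bot.get_obs();T=np.eye(4);T[:3,:3]=R.from_quat(o["tool_rot"]).as_matrix();T[:3,3]=o["eef_pos"]
        M=T@i["hand_eye"]
    else: d=np.r_[p,1];M=np.linalg.inv(i["camera_from_world"])
    return M[:3,3],M[:3,:3]@d
def at(c,uv,z,obs=None):
    o,d=ray(c,uv,obs);return o+d*(z-o[2])/d[2]
def proj(c,P,obs=None):
    i=bot.camera_info(c);K=i["intrinsics"]
    if c=="wrist":
        o=obs or bot.get_obs();T=np.eye(4);T[:3,:3]=R.from_quat(o["tool_rot"]).as_matrix();T[:3,3]=o["eef_pos"]
        q=(np.linalg.inv(T@i["hand_eye"])@np.r_[P,1])[:3]
        n=np.hypot(q[0],q[1]);q2=q[:2]/max(n,1e-9)*np.arctan2(n,q[2])
    else:
        q=(i["camera_from_world"]@np.r_[P,1])[:3];q2=q[:2]/q[2]
    return q2*K[0,0]+K[:2,2]
E
python3 - <<'E'
from h import *
np.set_printoptions(precision=4,suppress=True)
print("gauge",at("top",(176.1,183.7),0),"tip",at("top",(176.9,158.1),0))
print("thick",at("top",(332.1,193.2),0))
print("bed",at("top",(270.9,152.5),0),"head",at("top",(269.1,146.6),.024))
print("scene gauge",at("scene",(326.9,198),0),"tip",at("scene",(312.6,177),0),"bed",at("scene",(262.8,250.3),0),"head",at("scene",(266.3,246.2),.024),"screw",at("scene",(260.3,212.8),.14))
# bed corner estimates at z=.024 from zoomed picture
for p in ((427,114),(526,134),(496,270),(395,248)): print(at("top",(110+p[0]*.35,90+p[1]*.35),.024))
print("screw top",at("top",(110+466*.35,90+150*.35),.14))
s=cv2.imread("pics/scene0.png")
c=[cv2.resize(s[y-30:y+30,x-35:x+35],(400,343),interpolation=cv2.INTER_CUBIC) for x,y in((334,200),(182,248))]
cv2.imwrite("pics/cmp.png",np.hstack(c))
E
```

```text
gauge [0.5329 0.2786 0.    ] tip [0.6179 0.2787 0.    ]
thick [ 0.5129 -0.2366  0.    ]
bed [ 0.6434 -0.0323  0.    ] head [ 0.6593 -0.0256  0.024 ]
scene gauge [0.5162 0.2724 0.    ] tip [0.3841 0.2948 0.    ] bed [ 0.6502 -0.0364 -0.    ] head [ 0.6611 -0.0303  0.024 ] screw [ 0.6436 -0.0405  0.14  ]
[0.7136 0.0071 0.024 ]
[ 0.693  -0.1065  0.024 ]
[ 0.5364 -0.0752  0.024 ]
[0.559  0.0401 0.024 ]
screw top [ 0.6544 -0.0356  0.14  ]
```

View pics/cmp.png

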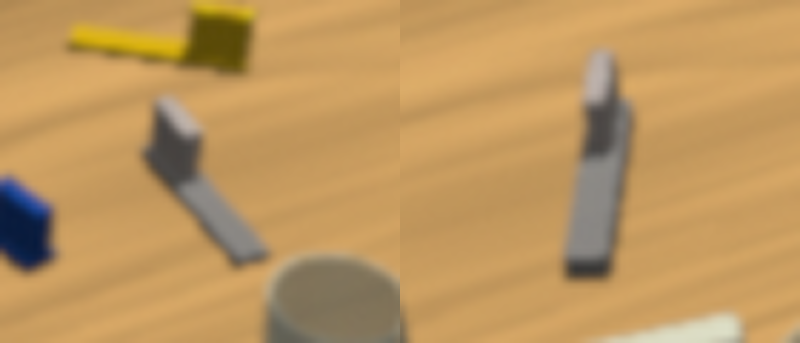

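The left strip, with its 5 mm edge, is the thin gauge; the right one is clearly thicker. I'll move above the left grip.

```bash
python3 -m inch '[320,-175,-30,0,0,0.25,100, 320,-175,-30,0,0,0.25,100, 320,-175,-30,0,0,0.25,100, 320,-175,-30,0,0,0.25,100, 320,-175,-30,0,0,0.25,100, 320,-175,-30,0,0,0.25,100, 320,-175,-30,0,0,0.25,100, 320,-175,-30,0,0,0.25,100]'; python3 -m inch '[30,-17,-40,0,0,0,60, 30,-17,-40,0,0,0,60, 30,-17,-40,0,0,0,60, 30,-17,-40,0,0,0,60]'
python3 - <<'E'
from h import *
np.set_printoptions(precision=4,suppress=True)
o=bot.get_obs();print(o["eef_pos"],R.from_quat(o["tool_rot"]).as_matrix()[:,0])
im=bot.camera("wrist");cv2.imwrite("pics/w1.png",im)
for t in("gauge","gauge_tip"):
    for d in bot.spot_point("wrist",t): print(t,d["uv"],d["confidence"],at("wrist",d["uv"],0,o))
for d in bot.silhouettes("wrist","gauge"):
    print(d["confidence"],cv2.minAreaRect(np.argwhere(d["mask"])[:,::-1].astype(np.float32)),d["mask"].sum())
E
```

```text
clock: 1.77
eef_pos: [0.4571, 0.3134, 0.2268]
tool_rot: [0.051, 0.999, 0.0, 0.0]
ft_force: [0.9, 1.7, 0.3]
grip_width: 0.0852
grasp_force: 0.0
clock: 2.1
eef_pos: [0.4849, 0.2973, 0.1861]
tool_rot: [0.052, 0.999, -0.0, -0.001]
ft_force: [-0.6, 0.7, 0.2]
grip_width: 0.0513
grasp_force: 0.0
[0.4849 0.2973 0.1861] [-0.9946  0.1034  0.0024]
gauge [312.2, 121.2] 0.77 [0.4373 0.3644 0.    ]
gauge [141.6, 235.9] 0.76 [0.5509 0.1541 0.    ]
gauge [239.2, 207.8] 0.65 [0.5253 0.2779 0.    ]
gauge_tip [243.3, 275.1] 0.64 [0.6156 0.2719 0.    ]
gauge_tip [236.6, 68.3] 0.56 [0.3755 0.2921 0.    ]
0.89 ((288.00689697265625, 102.94993591308594), (122.71473693847656, 23.507701873779297), 34.408470153808594) 2569
0.83 ((124.60629272460938, 213.75564575195312), (105.80126953125, 29.719953536987305), 65.13629913330078) 2168
0.65 ((239.47682189941406, 233.92092895507812), (90.5276107788086, 21.103126525878906), 87.70938873291016) 1752
```

View pics/w1.png

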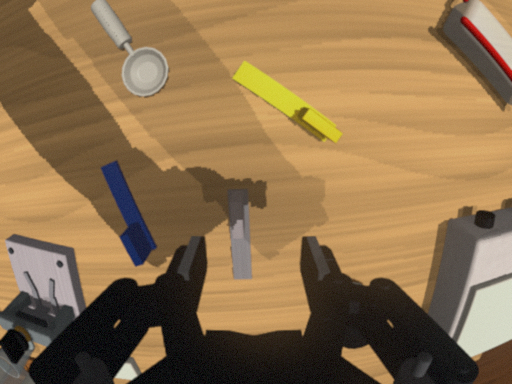

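```bash
python3 - <<'E'
from h import *
np.set_printoptions(precision=4,suppress=True)
o=bot.get_obs();im=cv2.imread("pics/w1.png")
cv2.imwrite("pics/w1z.png",cv2.resize(im[170:290,190:300],(550,600),interpolation=cv2.INTER_CUBIC))
E
```

```text
(no output)
```

View pics/w1z.png

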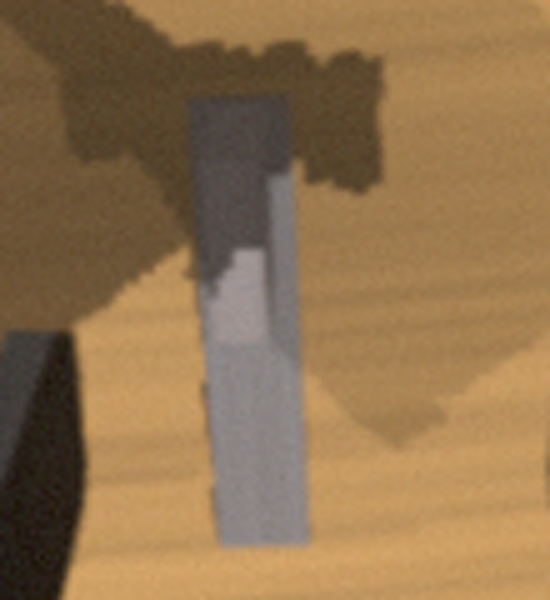

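```bash
python3 - <<'E'
from h import *
np.set_printoptions(precision=4,suppress=True)
o=bot.get_obs()
t=at("wrist",(242.8,279),.005,o);b=at("wrist",(237.8,189),.005,o);g=at("wrist",(237.6,239),.04,o)
d=t-b;y=np.arctan2(d[1],d[0]);print(t,b,np.hypot(*d[:2]),"yaw",y,g)
e=np.array([np.cos(y),np.sin(y)])
print("origin from tip",t[:2]-.095*e,"from back",b[:2]+.02*e,"from grip",g[:2]-.02*e)
E
```

```text
[0.6211 0.2735 0.005 ] [0.5034 0.2815 0.005 ] 0.11794333432408412 yaw -0.06817843533688835 [0.5455 0.2779 0.04  ]
origin from tip [0.5263 0.28  ] from back [0.5233 0.2802] from grip [0.5255 0.2793]
```

```bash
python3 -m inch '[38,-16,-80,0,0,0.035,60, 38,-16,-80,0,0,0.035,60, 38,-16,-80,0,0,0.035,60, 38,-16,-80,0,0,0.035,60]'
```

```text
clock: 2.63
eef_pos: [0.5217, 0.2811, 0.1046]
tool_rot: [0.034, 0.999, -0.001, -0.002]
ft_force: [0.1, 0.0, -0.0]
grip_width: 0.0515
grasp_force: 0.0
```

```bash
python3 -m inch '[3,-1.5,-40,0,0,0,60, 3,-1.5,-72,0,0,0,60, 3,-1.5,-72,0,0,0,60, 3,-1.5,-72,0,0,0,0, 3,-1.5,-72,0,0,0,0, 3,-1.5,-72,0,0,0,0, 3,-1.5,-72,0,0,0,0, 3,-1.5,-72,0,0,0,0]'; python3 -m inch '[0,0,40,0,0,0,0, 0,0,80,0,0,0,0, 0,0,110,0,0,0,0, 0,0,110,0,0,0,0]'
```

```text
clock: 3.3
eef_pos: [0.5285, 0.2815, 0.0385]
tool_rot: [0.034, 0.999, 0.002, 0.003]
ft_force: [-1.3, -0.3, 7.6]
grip_width: 0.0109
grasp_force: 59.7
clock: 3.63
eef_pos: [0.531, 0.2827, 0.1544]
tool_rot: [0.034, 0.999, 0.004, 0.007]
ft_force: [1.5, 0.7, -0.4]
grip_width: 0.0107
grasp_force: 58.8
```

```bash
python3 -m inch '[0,-40,30,0,0,0,0, 0,-80,60,0,0,-0.1,0, 0,-120,60,0,0,-0.135,0, 0,-140,60,0,0,-0.135,0, 0,-140,60,0,0,-0.135,0, 0,-140,60,0,0,-0.135,0]'
python3 - <<'E'
from h import *
np.set_printoptions(precision=4,suppress=True)
bot.camera("wrist")
o=bot.get_obs();print(o["eef_pos"],o["tool_rot"],o["ft_force"])
im=bot.camera("wrist");cv2.imwrite("pics/w2.png",cv2.resize(im,(800,600),interpolation=cv2.INTER_CUBIC))
for t,z in(("gauge_tip",.2),("screw_top",.14),("bed",0),("head",.024)):
    for d in bot.spot_point("wrist",t): print(t,d["uv"],d["confidence"],at("wrist",d["uv"],z,o))
E
```

```text
clock: 4.13
eef_pos: [0.5268, 0.1386, 0.2062]
tool_rot: [0.103, 0.995, 0.001, 0.001]
ft_force: [-0.2, 0.5, -0.5]
grip_width: 0.011
grasp_force: 59.0
[0.5267 0.1398 0.2057] [0.102  0.9948 0.0006 0.0006] [ 0.5143  1.5002 -1.4419]
gauge_tip [249.6, 335.6] 0.92 [0.5781 0.1277 0.2   ]
gauge_tip [230.8, 102.5] 0.7 [0.4489 0.1469 0.2   ]
gauge_tip [357.3, 14.9] 0.67 [0.4195 0.2087 0.2   ]
bed [148.2, 274.0] 0.72 [ 0.6456 -0.0323  0.    ]
head [140.0, 285.7] 0.95 [ 0.6478 -0.0378  0.024 ]
head [454.2, 223.7] 0.29 [0.6484 0.3914 0.024 ]
```

View pics/w2.png

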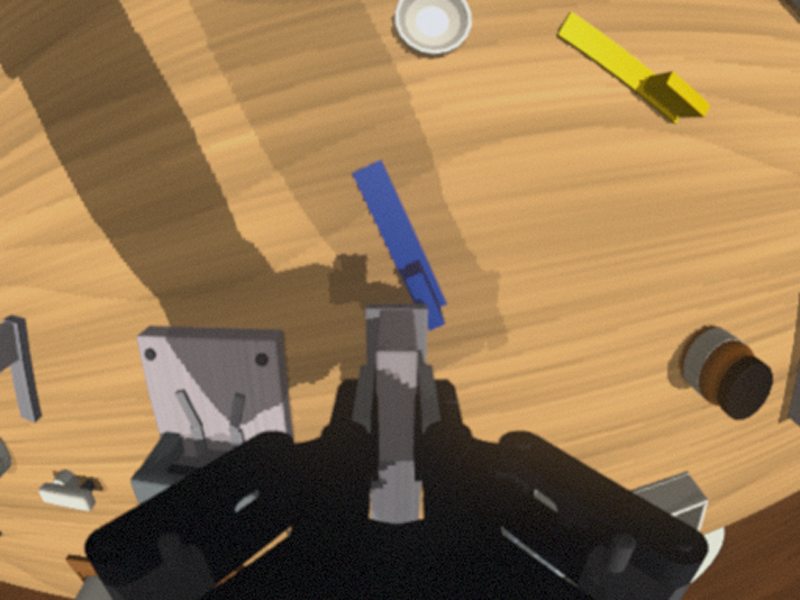

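```bash
python3 - <<'E'
from h import *
np.set_printoptions(precision=4,suppress=True)
o=bot.get_obs()
def dot(im,u,v,w=3):
    g=255-cv2.cvtColor(im,cv2.COLOR_BGR2GRAY).astype(float);x,y=int(round(u)),int(round(v))
    p=g[y-w:y+w+1,x-w:x+w+1];p=np.clip(p-np.percentile(p,60),0,None);yy,xx=np.mgrid[-w:w+1,-w:w+1]
    return x+(p*xx).sum()/p.sum(),y+(p*yy).sum()/p.sum()
t=cv2.imread("pics/top0.png");P=[]
for u,v in((431,126),(514,145),(487,256),(405,236)):
    q=dot(t,110+u*.35,90+v*.35);P.append(at("top",q,.024));print(q,P[-1])
P=np.array(P);print("centre",P.mean(0),"yaws",[np.arctan2(*(P[a]-P[b])[[1,0]]) for a,b in((0,3),(1,2))],"cross",np.arctan2(*(P[0]-P[1])[[1,0]])-np.pi/2,np.arctan2(*(P[3]-P[2])[[1,0]])-np.pi/2, np.linalg.norm(P[0]-P[3]),np.linalg.norm(P[0]-P[1]))
w=bot.camera("wrist");W=[]
for u,v in((150,354),(262,360)):
    q=dot(w,u*.64,v*.64,5);W.append(at("wrist",q,.024,o));print("w",q,W[-1])
d=W[1]-W[0];print(np.linalg.norm(d),np.arctan2(d[1],d[0])-np.pi/2)
for t_,z in(("tip",.172),):print(at("wrist",(253.4,333.4),.172,o),at("wrist",(253.4,197),.172,o))
E
```

```text
(np.float64(260.581975308642), np.float64(133.65061728395062)) [0.7013 0.0032 0.024 ]
(np.float64(290.1264214046823), np.float64(140.98193979933112)) [ 0.6793 -0.0938  0.024 ]
(np.float64(280.4149855907781), np.float64(179.44668587896254)) [ 0.5526 -0.0646  0.024 ]
(np.float64(251.43239625167337), np.float64(172.28567603748326)) [0.5739 0.0301 0.024 ]
centre [ 0.6268 -0.0313  0.024 ] yaws [np.float64(-0.2083799024096193), np.float64(-0.22678967808981954)] cross -0.22378289838472676 -0.2210441977722637 0.1302333617437844 0.09944654218635368
w (np.float64(94.36385737439223), np.float64(226.84035656401946)) [ 0.5539 -0.066   0.024 ]
w (np.float64(165.74205267938237), np.float64(230.5985467756585)) [0.5743 0.0285 0.024 ]
0.09660795536396885 -0.21276275904706377
[0.6034 0.1265 0.172 ] [0.5012 0.1472 0.172 ]
```

```bash
python3 - <<'E'
from h import *
np.set_printoptions(precision=4,suppress=True)
o=bot.get_obs();print(ray("wrist",(0,0),o)[0])
for z in(.14,.15,.155,.16,.165,.17,.175):
    f=lambda u,v:at("wrist",(u*.64,v*.64),z,o)
    t=(f(370,521)+f(423,521))/2;b=(f(365,306)+f(428,306))/2
    print(z,"back w",np.linalg.norm(f(365,306)-f(428,306)),"tip w",np.linalg.norm(f(370,521)-f(423,521)),"len",np.linalg.norm(t-b),t,b)
E
```

```text
[0.447  0.158  0.3255]
0.14 back w 0.02674518126105052 tip w 0.029396668274123294 len 0.12700698185802062 [0.6363 0.1201 0.14  ] [0.5118 0.1452 0.14  ]
0.15 back w 0.025303578413138697 tip w 0.027812146550772313 len 0.12016112708649776 [0.6261 0.1221 0.15  ] [0.5083 0.1459 0.15  ]
0.155 back w 0.024582776989182795 tip w 0.027019885689096797 len 0.11673819970073639 [0.621  0.1232 0.155 ] [0.5065 0.1462 0.155 ]
0.16 back w 0.023861975565226918 tip w 0.026227624827421286 len 0.11331527231497501 [0.6159 0.1242 0.16  ] [0.5048 0.1466 0.16  ]
0.165 back w 0.023141174141271044 tip w 0.02543536396574577 len 0.10989234492921353 [0.6108 0.1252 0.165 ] [0.503  0.1469 0.165 ]
0.17 back w 0.02242037271731513 tip w 0.024643103104070318 len 0.10646941754345216 [0.6057 0.1262 0.17  ] [0.5013 0.1473 0.17  ]
0.175 back w 0.021699571293359216 tip w 0.023850842242394817 len 0.1030464901576908 [0.6006 0.1273 0.175 ] [0.4996 0.1476 0.175 ]
```

```bash
python3 - <<'E'
import cv2
im=cv2.imread("pics/w2.png");cv2.imwrite("pics/w2z.png",cv2.resize(im[280:540,320:480],(370,600),interpolation=cv2.INTER_CUBIC))
E
```

```text
(no output)
```

View pics/w2z.png

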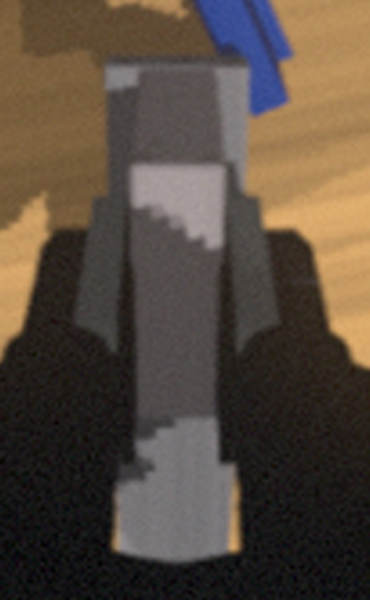

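The gripper body hides the tip in this view. The strip's width fits the height I assumed, and the gauge sits square in the jaws. Next is the pose in front of the channel.

```bash
python3 -m inch '[-31,-40,0,0,0,-0.014,0, -31,-80,-20,0,0,-0.014,0, -31,-120,-50,0,0,-0.014,0, -31,-143,-90,0,0,-0.014,0, -31,-143,-90,0,0,-0.014,0, -31,-143,-90,0,0,-0.014,0, -31,-143,-90,0,0,-0.014,0]'
python3 - <<'E'
from h import *
np.set_printoptions(precision=4,suppress=True)
bot.camera("wrist")
o=bot.get_obs();m=R.from_quat(o["tool_rot"]).as_matrix();print(o["eef_pos"],m,o["ft_force"],o["joint_pos"])
p=o["eef_pos"][:2]-[.6465,-.036];e=np.array([np.cos(.218),-np.sin(.218)]);print("bed xy",p@e,p@[-e[1],e[0]],"yaw",np.arctan2(-m[1,0],-m[0,0]))
E
```

```text
clock: 5.07
eef_pos: [0.4947, -0.0028, 0.1138]
tool_rot: [0.109, 0.994, 0.0, -0.001]
ft_force: [0.1, 1.1, -0.7]
grip_width: 0.0106
grasp_force: 59.1
[ 0.496  -0.0022  0.1151] [[-0.9767  0.2147  0.0002]
 [ 0.2147  0.9767  0.0006]
 [-0.0001  0.0006 -1.    ]] [-0.0633  0.0156 -0.5347] [-0.0048  0.3393 -0.2408  0.9905  0.0006  0.2116]
bed xy -0.1542386269675058 0.0004418841715123322 yaw -0.21637245298668653
```

```bash
python3 -m inch '[0,0,-25,0,0,0,0, 0,0,-49,0,0,0,0, 0,0,-49,0,0,0,0, 0,0,-49,0,0,0,0]';python3 -m inch '[10,-2,0,0,0,0,0, 20,-4.3,0,0,0,0,0, 29,-6.5,0,0,0,0,0, 39,-8.6,0,0,0,0,0, 39,-8.6,0,0,0,0,0, 39,-8.6,0,0,0,0,0]'
python3 - <<'E'
from h import *
np.set_printoptions(precision=4,suppress=True)
o=bot.get_obs();print(o["eef_pos"],o["ft_force"])
p=o["eef_pos"][:2]-[.6465,-.036];e=np.array([np.cos(.218),-np.sin(.218)]);print("bed xy",p@e,p@[-e[1],e[0]])
im=bot.camera("wrist");cv2.imwrite("pics/w3.png",cv2.resize(im,(800,600),interpolation=cv2.INTER_CUBIC))
c=[bot.camera("top")[110:200,225:315],bot.camera("scene")[195:275,220:300]]
cv2.imwrite("pics/c3.png",np.hstack([cv2.resize(x,(400,400),interpolation=cv2.INTER_CUBIC) for x in c]))
E
```

```text
clock: 5.45
eef_pos: [0.4955, -0.0016, 0.0663]
tool_rot: [0.107, 0.994, 0.0, -0.0]
ft_force: [0.9, 0.0, -1.2]
grip_width: 0.0108
grasp_force: 59.1
clock: 5.95
eef_pos: [0.5358, -0.0112, 0.0671]
tool_rot: [0.108, 0.994, 0.0, 0.001]
ft_force: [-0.1, -0.2, -1.0]
grip_width: 0.0111
grasp_force: 59.1
[ 0.5358 -0.0112  0.0671] [-0.1428 -0.1537 -1.0258]
bed xy -0.11344158604947184 0.0003006836067039951
```

View pics/c3.png

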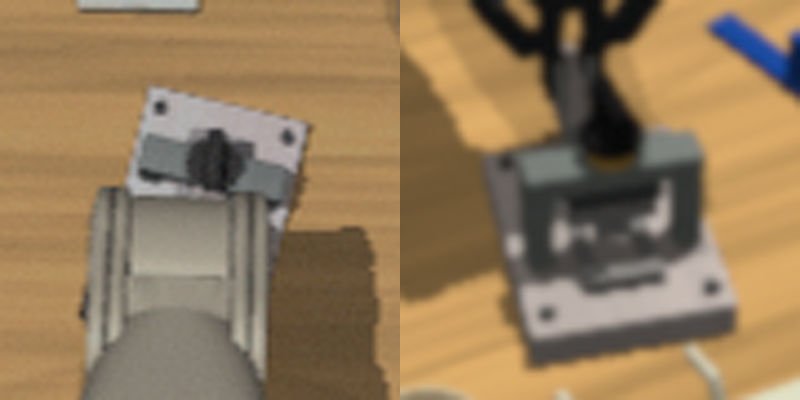

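The gauge is lined up with the channel. I'll lower it until it touches the bed.

```bash
python3 -m inch '[0,0,-1.5,0,0,0,0, 0,0,-3,0,0,0,0, 0,0,-3,0,0,0,0]'; python3 -m inch '[0,0,-1,0,0,0,0, 0,0,-1,0,0,0,0]'; python3 -m inch '[0,0,-1,0,0,0,0, 0,0,-1,0,0,0,0]'
```

```text
clock: 6.35
eef_pos: [0.5341, -0.0114, 0.0627]
tool_rot: [0.108, 0.994, 0.0, -0.0]
ft_force: [-0.7, 0.2, 1.0]
grip_width: 0.0106
grasp_force: 59.5
clock: 6.52
eef_pos: [0.5343, -0.0114, 0.0624]
tool_rot: [0.108, 0.994, 0.0, 0.0]
ft_force: [-2.5, 1.3, 4.8]
grip_width: 0.0113
grasp_force: 60.1
clock: 6.68
eef_pos: [0.5343, -0.0114, 0.0624]
tool_rot: [0.108, 0.994, 0.0, 0.0]
ft_force: [-5.3, 1.1, 11.1]
grip_width: 0.0107
grasp_force: 60.9
```

```bash
python3 -m inch '[0,0,2,0,0,0,0, 5,-1.1,2,0,0,0,0, 10,-2.2,2,0,0,0,0, 15,-3.3,2,0,0,0,0, 20,-4.4,2,0,0,0,0, 25,-5.5,2,0,0,0,0, 25,-5.5,2,0,0,0,0]'; python3 -m inch '[3,-0.7,0,0,0,0,0, 6,-1.3,0,0,0,0,0, 9,-2,0,0,0,0,0, 12,-2.7,0,0,0,0,0, 12,-2.7,0,0,0,0,0]'
python3 - <<'E'
from h import *
np.set_printoptions(precision=4,suppress=True)
bot.camera("scene")
o=bot.get_obs();print(o["eef_pos"],o["ft_force"],o["ft_torque"])
p=o["eef_pos"][:2]-[.6465,-.036];e=np.array([np.cos(.218),-np.sin(.218)]);print("bed xy",p@e,p@[-e[1],e[0]])
E
```

```text
clock: 7.27
eef_pos: [0.5611, -0.0173, 0.0627]
tool_rot: [0.108, 0.994, -0.0, 0.001]
ft_force: [0.6, -0.3, -0.5]
grip_width: 0.0109
grasp_force: 59.4
clock: 7.68
eef_pos: [0.5724, -0.0198, 0.0628]
tool_rot: [0.108, 0.994, -0.0, 0.001]
ft_force: [0.2, -0.6, -0.8]
grip_width: 0.0111
grasp_force: 59.4
[ 0.5722 -0.0198  0.0627] [ 0.7268 -0.2649 -0.8609] [-0.0614 -0.1944  0.0103]
bed xy -0.07605527962397543 -0.00025585588037550187
```

```bash
python3 -m inch '[2,-0.4,0,0,0,0,0, 4,-0.9,0,0,0,0,0, 6,-1.3,0,0,0,0,0, 7,-1.5,0,0,0,0,0, 8,-1.7,0,0,0,0,0, 8,-1.7,0,0,0,0,0]'; python3 -m inch '[1,-0.2,0,0,0,0,0, 2,-0.4,0,0,0,0,0, 2,-0.4,0,0,0,0,0]'; python3 -m inch '[1,-0.2,0,0,0,0,0, 2,-0.4,0,0,0,0,0, 2,-0.4,0,0,0,0,0]'
```

```text
clock: 8.23
eef_pos: [0.5798, -0.0214, 0.0628]
tool_rot: [0.108, 0.994, -0.0, 0.0]
ft_force: [-1.2, 0.5, -0.0]
grip_width: 0.0106
grasp_force: 59.5
clock: 8.48
eef_pos: [0.5817, -0.0218, 0.0628]
tool_rot: [0.108, 0.994, -0.0, 0.0]
ft_force: [-0.6, -0.2, -0.2]
grip_width: 0.0107
grasp_force: 59.5
clock: 8.73
eef_pos: [0.5834, -0.0221, 0.0628]
tool_rot: [0.108, 0.994, -0.0, -0.0]
ft_force: [-1.6, 1.7, 0.9]
grip_width: 0.0106
grasp_force: 59.5
```

```bash
python3 -m inch '[1,-0.2,0,0,0,0,0, 2,-0.4,0,0,0,0,0, 2,-0.4,0,0,0,0,0]'; python3 -m inch '[1,-0.2,0,0,0,0,0, 2,-0.4,0,0,0,0,0, 2,-0.4,0,0,0,0,0]'
```

```text
clock: 8.98
eef_pos: [0.5835, -0.0222, 0.0627]
tool_rot: [0.108, 0.994, 0.0, -0.002]
ft_force: [-6.0, 0.9, 5.4]
grip_width: 0.0105
grasp_force: 60.2
clock: 9.23
eef_pos: [0.5835, -0.0222, 0.0627]
tool_rot: [0.108, 0.994, 0.0, -0.004]
ft_force: [-11.3, 2.5, 10.4]
grip_width: 0.0107
grasp_force: 60.8
```

The tip is against the stop. I'll ease off, release and rise.

```bash
python3 -m inch '[-4,0.9,0,0,0,0,0, -4,0.9,0,0,0,0,0, -4,0.9,0,0,0,0,40, -4,0.9,0,0,0,0,40, -4,0.9,0,0,0,0,40, -4,0.9,0,0,0,0,40]'; python3 -m inch '[0,0,20,0,0,0,40, 0,0,45,0,0,0,40, -40,8,85,0,0,0,40, -80,16,120,0,0,0,40, -80,16,130,0,0,0,40, -80,16,130,0,0,0,40]'
python3 - <<'E'
from h import *
np.set_printoptions(precision=4,suppress=True)
bot.camera("wrist")
o=bot.get_obs();print(o["eef_pos"],o["ft_force"],o["joint_pos"])
im=bot.camera("wrist");cv2.imwrite("pics/w4raw.png",im);cv2.imwrite("pics/w4.png",cv2.resize(im,(800,600),interpolation=cv2.INTER_CUBIC))
for t,z in(("gauge_tip",.024),("gauge",.024),("screw_top",.14)):
    for d in bot.spot_point("wrist",t): print(t,d["uv"],d["confidence"],at("wrist",d["uv"],z,o))
for d in bot.spot_point("scene","screw_top"):print(d)
E
```

```text
clock: 9.73
eef_pos: [0.5839, -0.0222, 0.0628]
tool_rot: [0.108, 0.994, -0.0, 0.0]
ft_force: [0.8, -0.1, -0.4]
grip_width: 0.0341
grasp_force: 0.0
clock: 10.23
eef_pos: [0.503, -0.0056, 0.1985]
tool_rot: [0.108, 0.994, 0.0, 0.003]
ft_force: [0.5, -0.0, -0.3]
grip_width: 0.0343
grasp_force: 0.0
[ 0.5042 -0.0058  0.1965] [ 0.6211  0.3749 -0.4209] [-0.0115  0.276  -0.0989  1.189   0.      0.2047]
gauge_tip [463.3, 26.4] 0.98 [0.3796 0.2702 0.024 ]
gauge_tip [366.9, 99.3] 0.81 [0.4517 0.1252 0.024 ]
gauge_tip [253.5, 303.0] 0.64 [ 0.6703 -0.0408  0.024 ]
gauge [507.0, 72.6] 0.82 [0.4374 0.3399 0.024 ]
gauge [395.1, 177.5] 0.76 [0.5417 0.1486 0.024 ]
gauge [254.3, 240.8] 0.55 [ 0.5811 -0.0204  0.024 ]
{'uv': [259.0, 214.4], 'confidence': 0.86}
```

```bash
python3 -m inch '[20,-5,40,0,0,0,60, 50,-11,64,0,0,0,60, 85,-18,64,0,0,0,60, 103,-22,64,0,0,0,60, 103,-22,64,0,0,0,60, 103,-22,64,0,0,0,60]'
python3 - <<'E'
from h import *
np.set_printoptions(precision=4,suppress=True)
bot.camera("wrist")
o=bot.get_obs();print(o["eef_pos"],o["tool_rot"],o["joint_pos"])
im=bot.camera("wrist");cv2.imwrite("pics/w5raw.png",im)
u=proj("wrist",np.array([.6465,-.036,.14]),o);print("expected",u)
for d in bot.spot_point("wrist","screw_top"):print(d,at("wrist",d["uv"],.14,o))
x,y=int(u[0]),int(u[1]);x0,y0=max(0,x-60),max(0,min(384-90,y-45));print(x0,y0)
cv2.imwrite("pics/w5.png",cv2.resize(im[y0:y0+90,x0:x0+120],(800,600),interpolation=cv2.INTER_CUBIC))
E
```

```text
clock: 11.03
eef_pos: [0.6068, -0.0284, 0.2541]
tool_rot: [0.109, 0.994, -0.0, -0.002]
ft_force: [-0.2, 0.6, 0.0]
grip_width: 0.0513
grasp_force: 0.0
[ 0.6059 -0.0282  0.2545] [ 0.1084  0.9941 -0.0001 -0.0022] [-0.0465  0.4608  0.3249  1.4392  0.0001  0.1706]
expected [253.7432 237.0888]
{'uv': [253.7, 237.8], 'confidence': 0.7} [ 0.6472 -0.0362  0.14  ]
193 192
```

View pics/w5.png

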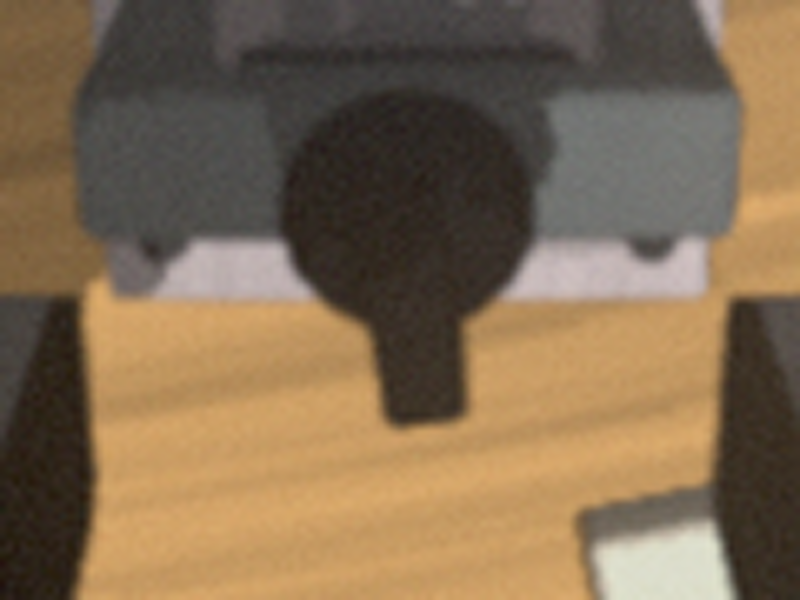

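```bash
python3 - <<'E'
from h import *
o=bot.get_obs()
im=cv2.imread("pics/w5raw.png");g=cv2.convertScaleAbs(cv2.cvtColor(im,cv2.COLOR_BGR2GRAY)[192:282,193:313],alpha=4)
z=.14
e=at("wrist",(193+427*.15,192+420*.15),z,o);c=np.array([.6469,-.0361])
v=e[:2]-c;print(e,np.hypot(*v),np.arctan2(v[1],v[0]))
# side edges of bar, zoom px
for a,b in(((374,325),(388,415)),((463,320),(466,410))):
  p,q=[at("wrist",(193+k[0]*.15,192+k[1]*.15),z,o) for k in(a,b)];print(np.arctan2(*(q-p)[[1,0]]))
# scan contrast inside
print(np.percentile(g,[1,5,10,20]))
E
```

```text
[ 0.66574018 -0.03687484  0.14      ] 0.018856105244263933 -0.04110376616578453
-0.08620201312488229
-0.1731099933559947
[136. 156. 176. 220.]
```

```bash
python3 -m inch '[20,-4,-30,0,0,0.06,60, 41,-8,-60,0,0,0.12,60, 41,-8,-80,0,0,0.12,60, 41,-8,-80,0,0,0.12,60, 41,-8,-80,0,0,0.12,60]'
```

```text
clock: 11.6
eef_pos: [0.6456, -0.0358, 0.1756]
tool_rot: [0.048, 0.999, 0.0, -0.002]
ft_force: [-1.3, 0.2, 0.8]
grip_width: 0.051
grasp_force: 0.0
```

```bash
python3 -m inch '[1,0,-30,0,0.004,0,60, 1,0,-30,0,0.004,0,60, 1,0,-30,0,0.004,0,0, 1,0,-30,0,0.004,0,0, 1,0,-30,0,0.004,0,0, 1,0,-30,0,0.004,0,0, 1,0,-30,0,0.004,0,0]'; python3 -c "
from h import *
for i in range(4):
    bot.camera('scene');o=bot.get_obs();print(o['ft_torque'].round(4),o['ft_force'].round(2),2*np.arctan2(o['tool_rot'][0],o['tool_rot'][1]))"
```

```text
clock: 12.18
eef_pos: [0.6494, -0.0369, 0.1497]
tool_rot: [0.049, 0.999, -0.001, -0.0]
ft_force: [-1.9, -2.0, 6.0]
grip_width: 0.0108
grasp_force: 61.7
[-0.4584  0.3997 -0.0403] [-1.79 -2.01  5.56] 0.09760450022732842
[-0.3847  0.4273 -0.0541] [-0.99 -2.77  7.3 ] 0.09759500557541916
[-0.4472  0.4561 -0.0935] [-1.72 -2.81  6.95] 0.09762333326343305
[-0.4196  0.3923 -0.0439] [-1.04 -1.43  6.85] 0.09764146299662692
```

```bash
python3 -m inch '[0,0,0,0,0,-0.1,0, 0,0,0,0,0,-0.2,0, 0,0,0,0,0,-0.3,0, 0,0,0,0,0,-0.4,0, 0,0,0,0,0,-0.5,0, 0,0,0,0,0,-0.6,0, 0,0,0,0,0,-0.7,0, 0,0,0,0,0,-0.7,0]'; cat > q.py <<'E'
from h import *
T=[]
for i in range(4):
    bot.camera('scene');o=bot.get_obs();T.append(np.r_[o['ft_torque'][2],o['ft_force']])
y=2*np.arctan2(o['tool_rot'][0],o['tool_rot'][1]);print("screw",round(y-.218,3) if 0 else round(-.218+y,3),"Tz",np.round([t[0] for t in T],3),np.mean(T,0).round(3),o['eef_pos'].round(4),o['clock'])
E
python3 q.py
```

```text
clock: 13.05
eef_pos: [0.6485, -0.0387, 0.1497]
tool_rot: [0.39, 0.921, -0.001, -0.0]
ft_force: [-3.8, -6.8, 8.7]
grip_width: 0.0101
grasp_force: 61.9
screw 0.581 Tz [-0.058 -0.032 -0.021 -0.107] [-0.055 -3.618 -5.946  8.102] [ 0.6486 -0.0387  0.1497] 13.25
```

```bash
python3 -m inch '[-0.5,-0.5,0,0,0,-0.1,0, -1,-1,0,0,0,-0.2,0, -1,-1,0,0,0,-0.3,0, -1,-1,0,0,0,-0.4,0, -1,-1,0,0,0,-0.5,0, -1,-1,0,0,0,-0.53,0, -1,-1,0,0,0,-0.53,0]'; python3 q.py
```

```text
clock: 13.83
eef_pos: [0.6471, -0.0395, 0.1497]
tool_rot: [0.617, 0.787, -0.0, 0.0]
ft_force: [-5.1, -6.4, 9.6]
grip_width: 0.0107
grasp_force: 62.0
screw 1.111 Tz [-0.059 -0.061 -0.044 -0.081] [-0.061 -5.538 -5.587  8.382] [ 0.6471 -0.0396  0.1497] 14.0333
```

```bash
python3 -m inch '[0,0,0,0,0,0,60, 0,0,0,0,0,0,60, 0,0,0,0,0,0,60, 0,0,30,0,0,0.1,60, -10,4,50,0,0,0.22,60, -40,12,50,0,0,0.34,60, -64,17,50,0,0,0.46,60, -64,17,50,0,0,0.58,60]'; python3 -m inch '[0,0,0,0,0,0.12,60, 0,0,0,0,0,0.24,60, 0,0,0,0,0,0.36,60, 0,0,0,0,0,0.48,60, 0,0,0,0,0,0.54,60, 0,0,-40,0,0,0.54,60, 0,0,-60,0,0,0.54,60, 0,0,-60,0,0,0.54,60]'; python3 q.py
```

```text
clock: 14.7
eef_pos: [0.5787, -0.0187, 0.1966]
tool_rot: [0.361, 0.932, 0.0, -0.004]
ft_force: [-0.4, 1.6, 0.2]
grip_width: 0.0513
grasp_force: 0.0
clock: 15.37
eef_pos: [0.5801, -0.0194, 0.1318]
tool_rot: [0.103, 0.995, -0.0, -0.007]
ft_force: [0.5, -0.2, -0.1]
grip_width: 0.0514
grasp_force: 0.0
screw -0.012 Tz [ 0.016  0.035 -0.004 -0.011] [ 0.009  0.407 -0.017  0.285] [ 0.5848 -0.0199  0.1385] 15.5667
```

```bash
python3 -m inch '[-1.3,-2.3,-40,0,0,-0.011,60, -1.3,-2.3,-73,0,0,-0.011,60, -1.3,-2.3,-73,0,0,-0.011,60, -1.3,-2.3,-73,0,0,-0.011,0, -1.3,-2.3,-73,0,0,-0.011,0, -1.3,-2.3,-73,0,0,-0.011,0, -1.3,-2.3,-73,0,0,-0.011,0]'; python3 q.py
```

```text
clock: 16.15
eef_pos: [0.5847, -0.0221, 0.0671]
tool_rot: [0.108, 0.994, 0.001, 0.001]
ft_force: [-1.0, 1.4, 5.9]
grip_width: 0.0104
grasp_force: 61.7
screw -0.001 Tz [0.097 0.067 0.08  0.082] [ 0.082 -0.356  0.939  6.448] [ 0.5847 -0.0221  0.0671] 16.35
```

```bash
python3 -m inch '[0,0,1.2,0,0,0,0, 0,0,1.2,0,0,0,0]'; python3 q.py; python3 -m inch '[-1,0.2,1.2,0,0,0,0, -2,0.4,1.2,0,0,0,0, -2,0.4,1.2,0,0,0,0]'; python3 q.py
```

```text
clock: 16.52
eef_pos: [0.5844, -0.0221, 0.0671]
tool_rot: [0.108, 0.994, 0.0, 0.001]
ft_force: [2.0, 0.7, 4.7]
grip_width: 0.0105
grasp_force: 61.7
screw -0.001 Tz [0.089 0.137 0.125 0.126] [0.119 2.396 1.724 5.921] [ 0.5844 -0.0222  0.067 ] 16.7167
clock: 16.97
eef_pos: [0.5819, -0.0221, 0.0671]
tool_rot: [0.109, 0.994, 0.0, 0.0]
ft_force: [5.2, -0.2, 3.2]
grip_width: 0.0105
grasp_force: 61.2
screw -0.0 Tz [0.041 0.113 0.084 0.058] [0.074 5.024 0.209 2.036] [ 0.5819 -0.0221  0.0671] 17.1667
```

```bash
python3 -m inch '[-0.7,0.2,0.3,0,0,0,0]'; python3 -m inch '[-0.7,0.2,0,0,0,0,0]'; python3 -m inch '[-0.7,0.1,0,0,0,0,0]'; python3 -m inch '[1.5,-0.3,0,0,0,0,0]'; python3 -m inch '[1.5,-0.3,0,0,0,0,0]';  python3 -m inch '[1,-0.2,0,0,0,0,0]';python3 q.py
```

```text
clock: 17.25
eef_pos: [0.5811, -0.0221, 0.0671]
tool_rot: [0.109, 0.994, -0.0, -0.0]
ft_force: [5.4, -0.2, -0.5]
grip_width: 0.0105
grasp_force: 60.9
clock: 17.33
eef_pos: [0.5804, -0.0219, 0.0671]
tool_rot: [0.109, 0.994, -0.0, -0.0]
ft_force: [5.3, -0.8, 0.4]
grip_width: 0.0105
grasp_force: 61.0
clock: 17.42
eef_pos: [0.5798, -0.0219, 0.0671]
tool_rot: [0.109, 0.994, -0.0, -0.0]
ft_force: [6.4, -1.1, -0.3]
grip_width: 0.0103
grasp_force: 61.0
clock: 17.5
eef_pos: [0.5797, -0.0219, 0.067]
tool_rot: [0.109, 0.994, -0.0, -0.002]
ft_force: [-1.9, 0.6, 6.5]
grip_width: 0.0104
grasp_force: 61.8
clock: 17.58
eef_pos: [0.5798, -0.0219, 0.067]
tool_rot: [0.109, 0.994, 0.0, -0.003]
ft_force: [-6.3, 2.0, 10.6]
grip_width: 0.0105
grasp_force: 62.4
clock: 17.67
eef_pos: [0.5798, -0.0219, 0.067]
tool_rot: [0.109, 0.994, 0.0, -0.004]
ft_force: [-6.4, 2.1, 11.6]
grip_width: 0.0108
grasp_force: 62.5
screw -0.0 Tz [ 0.082  0.008 -0.01   0.006] [ 0.021 -5.099  1.273  9.853] [ 0.5798 -0.0219  0.0671] 17.8667
```

The pull was a steady 5.5–6.4 N, so the press is about 4.5–5 N and within range. I'll slide the gauge back towards the stop.

```bash
python3 -m inch '[1,-0.2,1.5,0,0,0,0]'; python3 -m inch '[1,-0.2,0.3,0,0,0,0]'; python3 -m inch '[1,-0.2,0.2,0,0,0,0]'; python3 -m inch '[1,-0.2,0,0,0,0,0, 1,-0.2,0,0,0,0,0]'
```

```text
clock: 17.95
eef_pos: [0.58, -0.022, 0.0677]
tool_rot: [0.109, 0.994, 0.0, -0.005]
ft_force: [-4.1, 1.9, 2.4]
grip_width: 0.0105
grasp_force: 61.3
clock: 18.03
eef_pos: [0.5801, -0.022, 0.0675]
tool_rot: [0.109, 0.994, 0.0, -0.006]
ft_force: [-8.2, 2.0, 5.6]
grip_width: 0.0107
grasp_force: 61.7
clock: 18.12
eef_pos: [0.5802, -0.0221, 0.0674]
tool_rot: [0.109, 0.994, 0.0, -0.007]
ft_force: [-9.7, 3.4, 8.4]
grip_width: 0.0105
grasp_force: 61.9
clock: 18.28
eef_pos: [0.5812, -0.0224, 0.0674]
tool_rot: [0.109, 0.994, 0.0, -0.007]
ft_force: [-9.1, 2.2, 7.3]
grip_width: 0.0102
grasp_force: 62.0
```

```bash
python3 -m inch '[1,-0.2,0.8,0,0,0,0, 2,-0.4,0.8,0,0,0,0, 3,-0.6,0.8,0,0,0,0]'; python3 -m inch '[0.5,-0.1,0,0,0,0,0, 1,-0.2,0,0,0,0,0]'
```

```text
clock: 18.53
eef_pos: [0.5838, -0.023, 0.0677]
tool_rot: [0.109, 0.994, 0.0, -0.008]
ft_force: [-8.8, 1.7, 5.9]
grip_width: 0.0107
grasp_force: 61.7
clock: 18.7
eef_pos: [0.5848, -0.0233, 0.0677]
tool_rot: [0.109, 0.994, -0.0, -0.008]
ft_force: [-7.9, 1.9, 5.4]
grip_width: 0.0107
grasp_force: 61.7
```

```bash
python3 -m inch '[-1.5,0.3,0,0,0,0,0, -1.5,0.3,0,0,0,0,40, -1.5,0.3,0,0,0,0,60, -1.5,0.3,0,0,0,0,60, -1.5,0.3,35,0,0,0,60, -1.5,0.3,75,0,0,0,60, -1.5,0.3,115,0,0,-0.12,60, -1.5,0.3,125,0,0,-0.24,60]';  python3 -m inch '[10,-3,0,0,0,-0.12,60, 30,-8,0,0,0,-0.24,60, 60,-16,0,0,0,-0.36,60, 60,-16,0,0,0,-0.48,60, 60,-16,0,0,0,-0.6,60, 60,-16,0,0,0,-0.72,60, 60,-16,0,0,0,-0.84,60, 60,-16,0,0,0,-0.87,60]'; python3 q.py; python3 - <<'E'
from h import *
o=bot.get_obs();bot.camera("wrist")
for t,z in(("gauge_tip",.024),("gauge",.024),("screw_top",.14)):
    for c in("top","wrist"):
        for d in bot.spot_point(c,t):
            p=at(c,d["uv"],z,o)
            if np.hypot(*(p[:2]-[.6465,-.036]))<.1: print(c,t,p,d["confidence"])
E
```

```text
clock: 19.37
eef_pos: [0.5921, -0.0239, 0.2016]
tool_rot: [0.23, 0.973, 0.001, 0.004]
ft_force: [1.5, 0.1, 0.0]
grip_width: 0.0513
grasp_force: 0.0
clock: 20.03
eef_pos: [0.6488, -0.0398, 0.1938]
tool_rot: [0.618, 0.786, 0.001, -0.002]
ft_force: [1.6, -0.4, 0.9]
grip_width: 0.0508
grasp_force: 0.0
screw 1.109 Tz [-0.045 -0.061  0.019 -0.038] [-0.031 -0.346  0.299 -0.17 ] [ 0.6487 -0.0397  0.1942] 20.2333
wrist gauge [ 0.58207906 -0.025973    0.024     ] 0.66
top screw_top [ 0.6435467  -0.02527159  0.14      ] 0.67
wrist screw_top [ 0.64736315 -0.03757279  0.14      ] 0.68
```

```bash
python3 -m inch '[-1.5,0,-30,0,0,0,60, -1.5,0,-46,0,0,0,60, -1.5,0,-46,0,0,0,60, -1.5,0,-46,0,0,0,0, -1.5,0,-46,0,0,0,0, -1.5,0,-46,0,0,0,0, -1.5,0,-46,0,0,0,0, -1.5,0,-46,0,0,0,0]'; python3 q.py; python3 -m inch '[0,0,0,0,0,-0.04,0, 0,0,0,0,0,-0.08,0, 0,0,0,0,0,-0.08,0]'; python3 q.py
```

```text
clock: 21.25
eef_pos: [0.6472, -0.0399, 0.1504]
tool_rot: [0.616, 0.788, 0.001, -0.001]
ft_force: [-3.4, -1.3, 6.5]
grip_width: 0.0102
grasp_force: 60.7
screw 1.11 Tz [0.071 0.11  0.082 0.072] [ 0.084 -4.149 -0.954  6.019] [ 0.6472 -0.0399  0.1504] 21.45
clock: 21.7
eef_pos: [0.6469, -0.0399, 0.1503]
tool_rot: [0.648, 0.762, 0.001, -0.001]
ft_force: [-4.5, -0.8, 6.0]
grip_width: 0.0101
grasp_force: 60.7
screw 1.19 Tz [-0.043 -0.094 -0.052 -0.068] [-0.064 -4.554 -1.01   6.668] [ 0.6469 -0.04    0.1504] 21.9
```

```bash
python3 -m inch '[0,0,0,0,0,0,60, 0,0,0,0,0,0,60, 0,0,0,0,0,0,60, 0,0,0,0,0,0,60, 0,0,35,0,0,0,60, 0,0,70,0,0,0,60, -40,0,90,0,0,0.1,60, -80,0,90,0,0,0.2,60]';  python3 -m inch '[-40,0,0,0,0,0.12,60, -80,0,0,0,0,0.24,60, -120,0,0,0,0,0.36,60, -120,0,0,0,0,0.48,60, -120,0,0,0,0,0.6,60, -120,0,0,0,0,0.72,60, -120,0,0,0,0,0.84,60, -120,0,0,0,0,0.92,60]'
python3 - <<'E'
from h import *
for i in range(3):bot.camera("wrist")
o=bot.get_obs();im=bot.camera("wrist");print(o["eef_pos"],o["tool_rot"])
for d in bot.spot_point("wrist","gauge_tip")+bot.spot_point("wrist","gauge"):
    p=at("wrist",d["uv"],.024,o)[:2]-[.6465,-.036]
    if np.hypot(*p)<.12: print(d["uv"],"bed xy",p@[.9763,-.2163],p@[.2163,.9763])
cv2.imwrite("pics/w6.png",np.hstack([cv2.resize(im,(400,300)),cv2.resize(bot.camera("scene")[195:270,210:310],(400,300),interpolation=cv2.INTER_CUBIC)]))
E
```

```text
clock: 22.57
eef_pos: [0.5726, -0.0397, 0.2423]
tool_rot: [0.566, 0.825, 0.004, 0.003]
ft_force: [0.4, 0.0, 2.1]
grip_width: 0.0511
grasp_force: 0.0
clock: 23.23
eef_pos: [0.4483, -0.0395, 0.2386]
tool_rot: [0.141, 0.99, 0.0, -0.001]
ft_force: [-0.8, 0.0, -0.4]
grip_width: 0.0517
grasp_force: 0.0
[ 0.44835447 -0.03949785  0.23835126] [ 1.44347024e-01  9.89525517e-01  1.36345302e-04 -1.77999243e-03]
[296.4, 306.7] bed xy 0.021768633790077034 0.002651064889958992
[295.5, 255.7] bed xy -0.06771068299451032 0.0012934351917562768
```

View pics/w6.png

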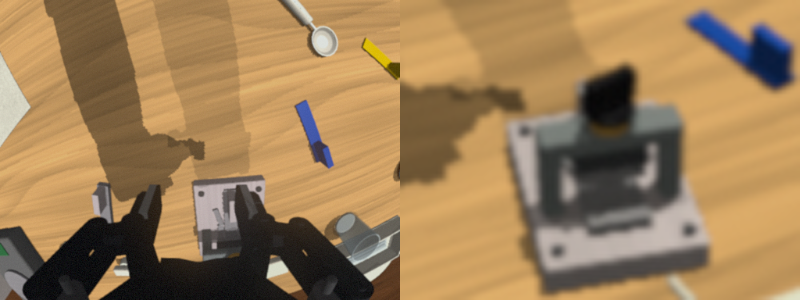

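The gauge lies in the channel with its tip by the stop, the wing is turned, and the arm is clear of everything.

```bash
python3 -c "
from workcell import bot
print(bot.job_done())"
```

```text
the job is handed in; nothing more can be done
None
```

I handed the job in with the thin gauge under the blade, its tip by the stop (my estimate is 0–3 mm off it) and everything released; no verdict came back. I estimate the blade press at about 6 N: the gauge slid with a 5.5–6.4 N pull, then I turned the screw 0.08 rad further and did not repeat the pull test.

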